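# Load a label roll on the holder at the fish counter

## Robot

A 7-joint arm with a two-finger parallel gripper is mounted at the origin on the work surface. World frame = base frame: x ahead of the robot, y to its left, z up, the work surface at z = 0. Lengths are in m, angles in rad, forces in N, time in s.
With the tool pointing down it reaches from about 0.4 to 0.875 m from the base axis. Payload 6.5 kg.
Tool frame: the origin (TCP) lies midway between the tips of the shut fingers; the grasp point (between the pads) lies 19 mm behind it; x points along the fingers, y is the direction in which the jaws open and shut, and the axes are right-handed (so a half turn about x gives the same grasp; the last joint's range is limited). The gripper opens to 85 mm and grips with 20 to 120 N. Pads are 22 mm wide; open, the fingers measure 114 mm over their backs; the gripper's body (76 mm by 85 mm) begins 54 mm behind the grasp point. The pads swing forward as they close: fully open they stand 13 mm farther back than shut.
Start: joints at [1.036, 0.536, -0.004, 1.538, 0.003, 1.067, -0.071], TCP at [0.294, -0.58, 0.231] pointing down, gripper open.
Joint ranges: [-2.7, 2.7], [-0.37, 2.16], [-1.27, 1.26], [0.24, 2.4], [-1.31, 4.45], [0.19, 1.91], [-2.76, 2.76]. Speed limits (rad/s): [2.39, 2.39, 3.14, 3.14, 3.14, 3.14, 3.14].

## Interface

Orientations are given as a 3x3 rotation matrix whose columns are the frame's x, y, z axes.
In Python, from plant import arm, read_camera, workorder gives the robot as it stands.
- The arm moves only by the tool servo_tool, never from a script. Its arguments are lists of equal length, an entry for each row: "jaw": the finger opening in mm, from 0 to 85.4; "linear": the shift along the tool's x, y, z in mm, a list of three; "angular": the turn, a rotation vector about the tool's x, y, z in degrees, a list of three. In form: {"jaw": [jaw, ...], "linear": [[tx, ty, tz], ...], "angular": [[wx, wy, wz], ...]}. A call has exactly 10 rows; each row is the pose to reach, as a shift and turn from the pose commanded when the call began, along the tool's axes at that moment; what a row does not reach only later rows make up. A row lasts 1/8 s, in which the tool goes at most 62.5 mm and 10.7 degrees, less where a joint would pass 70% of its speed; a pose out of reach is approached as far as the arm can. A call with a gripper value outside its range is refused whole. The fingers move at their own pace and stop on an object; "force" is the grip in N (left out, the last holds). Time passes only in rows, so rows that repeat a pose let the fingers close, or fill a call up. It gives the time, the measured TCP pose, the force and the opening at its end, in the units of the state.
- arm.sense(): the state, without advancing time (a new reading comes with each control period).
- read_camera(name): name is "side" or "top"; returns a dict with "image" (420x560x3 uint8, red, green, blue), "vertical_fov" (degrees; the focal length in pixels is half the picture's height over the tangent of half this angle, whatever the lens; pixels are square), "cx", "cy" (the principal point, pixels), "k1" (the pictures are not rectified: a ray, as slopes to the right and down, at radius r is drawn at 1 + k1 r^2 times it, then the intrinsics apply), "world_from_camera" (4x4, takes a point from camera to world coordinates). Camera axes: x right, y down, z forward; pixel columns grow to the right and rows downward; lengths in m; the calibration is good to about 2 mm. A picture is of the moment at which its call begins. There is no depth.
- workorder.job_done(): hands the job in, once; it reports no verdict.
The state is a dict: "time_s": time; "joint_pos": joint angles; "qvel": joint speeds; "tau": joint torques, N m; "eef_pos": TCP position; "eef_rot": TCP orientation; "ft_force": force on the tool from outside, world axes, zero at the start; "ft_torque": the same for the moment, N m; "gripper_width": finger opening in m.
Only numpy, scipy, OpenCV 4.12 (cv2) and the standard library are available. Lean on these libraries where they do the work, as an engineer would, in place of code of your own. Each camera call takes 0.05 s, during which the arm holds its last target. There are 200 camera calls.

## Task

The label holder on the fish counter has run out. Take the tall full roll of labels (not the short roll, not the bare cardboard core), slide it over the holder's upright spindle and lower it, without dropping it, until it sits flat on the black disc, then let go. Leave the short roll and the bare core where they stand.

Things in the scene. Friction and masses are not known exactly. Their poses are not given: they have to be found in the camera images.
- tall_roll_center (a point): Tall full roll of labels: white paper on a brown cardboard core, loose, upright on the table, 0.08 to 0.17 kg. A ring 60 mm across and 60 mm high with a 38 mm hole right through along its axis; both ends alike. The point is its centre, half-way up (30 mm above the table at the start); z is its axis. Stands among the other two in any order, 110 mm or more from them centre to centre.
- holder_seat (a point): Centre of the top of the holder's black disc, at the spindle's foot; z up. Fixed, turned up to 30 deg. The steel spindle, 22 mm thick, rises 75 mm above this point (top 126 mm above the table). Disc: 100 mm across, 6 thick, on a grey housing 200 (x) x 140 x 45 high, its middle 10 mm to +x of the spindle. Two 10 mm guide pins, 16 mm above the disc, 95 mm to +x and 45 mm either side.
- short_roll_center (a point): Short roll of labels, to be left alone: same paper, core, 60 mm outer diameter and 38 mm hole, but only 25 mm high; loose, standing flat on the table. The point is its centre (12.5 mm above the table).
- bare_core_center (a point): Bare cardboard core, to be left alone: an empty brown tube 43 mm outer diameter, 37 mm inner, 60 mm high; loose, standing upright on the table. The point is its centre (30 mm above the table).
Things that resemble listed ones, but are neither listed nor needed, are in the scene too. What is shaped like the part that bears tall_roll_center but purple or yellow is not meant.

How it is judged:
At the end, for the whole second after the job is handed in: The tall roll is round the spindle (its centre within 15 mm of the spindle's axis), flat on the black disc (its centre 25 to 36 mm above the disc's face, its axis within 10 degrees of the spindle's), at rest; the short roll and the bare core are within 30 mm of where they stood (horizontal distance between tall_roll_center and holder_seat below 0.015 m and z of tall_roll_center in the frame of holder_seat between 0.025 and 0.036 m and angle between the z axis of tall_roll_center and the z axis of holder_seat, either way round below 0.17 rad and linear speed of tall_roll below 0.02 m/s and distance of each of short_roll_center, bare_core_center from where it was at the start of the episode below 0.03 m); the robot touches nothing.
It fails at once if the tall roll is dropped on the spindle (it falls free of the fingers, faster than 0.75 m/s, a fall of about 30 mm) (linear speed of tall_roll above 0.75 m/s and contact force between the fingers and tall_roll below 0.05 N and horizontal distance between tall_roll_center and holder_seat below 0.04 m).
It fails at once if the short roll or the bare core is moved by more than 40 mm (distance of any of short_roll_center, bare_core_center from where it was at the start of the episode above 0.04 m).
It also fails if it takes over 35 s, if anything falls off the work surface, if the arm or the gripper's body presses on something with over 40 N, if the wrist force passes 120 N, or if a joint passes its speed limit or range.

## Working session

There is one attempt and no reset: what is moved stays moved. The work goes in short steps, Python scripts to look and compute and a tool call to move; the robot and the scene stay as the last step left them, time stands still between calls to the robot, and variables do not carry over. Pictures are saved under pics/ and viewed, about 8 in all and at most 12, crops included, and the job is handed in when it is done.

Besides the shell and the picture viewer there is one more tool, called by a JSON object that holds its "api" and its "payload". servo_tool: Moves the arm, as the interface text tells. Its arguments: {"type":"object","properties":{"jaw":{"type":"array","items":{"type":"number"}},"linear":{"type":"array","items":{"type":"array","items":{"type":"number"}}},"angular":{"type":"array","items":{"type":"array","items":{"type":"number"}}},"force":{"type":"number"}},"required":["jaw","linear","angular"]}

```bash
mkdir -p pics
cat > h.py <<'E'
import numpy as np, cv2
from plant import arm, read_camera, workorder
def K(c):
    f=c["image"].shape[0]/2/np.tan(np.radians(c["vertical_fov"])/2)
    return np.array([[f,0,c["cx"]],[0,f,c["cy"]],[0,0,1.]])
def ray(c,uv):
    # radial k1 lens model = OpenCV's
    p=cv2.undistortPoints(np.array(uv,float).reshape(-1,1,2),K(c),np.array([c["k1"],0,0,0.])).reshape(-1,2)
    T=np.array(c["world_from_camera"]); d=np.c_[p,np.ones(len(p))]@T[:3,:3].T
    return T[:3,3],d
def plane(c,uv,z):
    o,d=ray(c,uv); return o+d*((z-o[2])/d[:,2])[:,None]
def proj(c,P):
    T=np.linalg.inv(np.array(c["world_from_camera"])); r,_=cv2.Rodrigues(T[:3,:3])
    return cv2.projectPoints(np.array(P,float).reshape(-1,1,3),r,T[:3,3],K(c),np.array([c["k1"],0,0,0.]))[0].reshape(-1,2)
def save(c,n,s=1.4): cv2.imwrite(f"pics/{n}.png",cv2.resize(c["image"][...,::-1],None,fx=s,fy=s))
E
python3 - <<'E'
from h import *
import pickle
for n in("top","side"):
    c=read_camera(n); save(c,n+"0"); pickle.dump(c,open(n+"0.pkl","wb"))
    print(n,c["vertical_fov"],c["cx"],c["cy"],c["k1"],np.round(c["world_from_camera"],3).tolist())
s=arm.sense(); print(s["time_s"],np.round(s["eef_pos"],4),np.round(s["eef_rot"],3).tolist(),s["gripper_width"],s["ft_force"])
E
```

```text
top 43.643938940274204 277.8790201193877 214.732252135332 -0.14796621755535527 [[-0.007, -0.992, 0.125, 0.49], [-1.0, 0.004, -0.025, 0.033], [0.024, -0.125, -0.992, 1.195], [0.0, 0.0, 0.0, 1.0]]
side 42.76062729314015 273.3425630189305 219.30887749386267 -0.18433699289464886 [[-0.862, -0.316, 0.396, 0.179], [-0.506, 0.517, -0.69, 0.788], [0.013, -0.796, -0.605, 0.724], [0.0, 0.0, 0.0, 1.0]]
0.1 [ 0.2934 -0.5794  0.2305] [[-0.001, 0.452, -0.892], [0.001, -0.892, -0.452], [-1.0, -0.002, 0.0]] 0.08542985586147785 [ 0.86405874  0.37849992 -0.12155629]
```

View pics/top0.png

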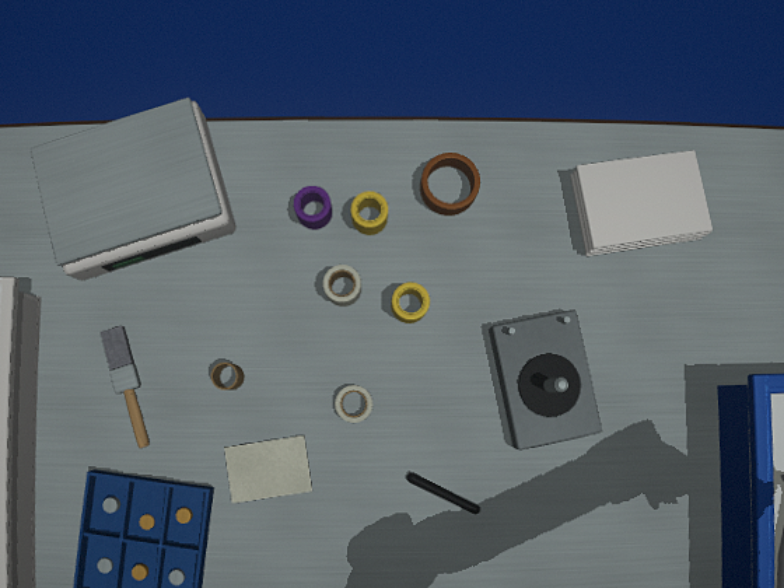

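View pics/side0.png

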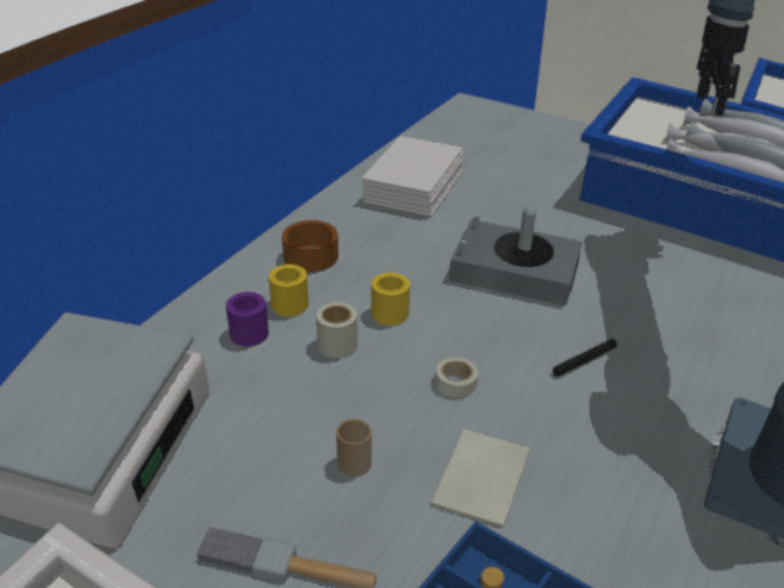

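The top view (784 px scale) shows the tall roll at (342,285), the short roll at (353,403), the bare core at (227,375), the holder's disc at (549,384) with the spindle tip at (561,384). A yellow decoy stands at (410,302). The side view confirms that the roll at (337,330) is the tall one.

```bash
cat > m.py <<'E'
from h import *
from scipy.optimize import least_squares
def circ(P,r=None):
    c0=P.mean(0)
    if r: s=least_squares(lambda x:np.hypot(*(P-x[:2]).T)-r,c0,loss="soft_l1",f_scale=.001); return s.x,r,np.sqrt(np.mean(s.fun**2))
    s=least_squares(lambda x:np.hypot(*(P-x[:2]).T)-x[2],[*c0,.03],loss="soft_l1",f_scale=.001); return s.x[:2],s.x[2],np.sqrt(np.mean(s.fun**2))
def blob(mask,uv,rad):
    m=np.zeros(mask.shape,np.uint8); cv2.circle(m,tuple(int(v) for v in uv),rad,255,-1); m&=mask.astype(np.uint8)*255
    cs,_=cv2.findContours(m,cv2.RETR_EXTERNAL,cv2.CHAIN_APPROX_NONE); c=max(cs,key=cv2.contourArea)
    return c.reshape(-1,2).astype(float)
def toprim(c,cont,z,r=None):
    h=cv2.convexHull(cont.astype(np.float32)).reshape(-1,2); P=plane(c,cont,z)[:,:2]
    o=np.array(c["world_from_camera"])[:2,3]; m=(P.max(0)+P.min(0))/2; u=(m-o)/np.linalg.norm(m-o)
    return circ(P[(P-m)@u>0.004],r)
E
python3 - <<'E'
from m import *; import pickle
t=pickle.load(open("top0.pkl","rb")); s=pickle.load(open("side0.pkl","rb"))
def hsv(c): return cv2.cvtColor(c["image"],cv2.COLOR_RGB2HSV).astype(int)
H=hsv(t)
for n,uv in dict(tall=(244,203),short=(252,288),bg=(215,240),core=(162,268),disc=(380,275),house=(365,245)).items(): print(n,H[uv[1],uv[0]-14:uv[0]+15:4].tolist())
P=lambda n,u,z:print(n,np.round(plane(t,[u],z)[0],3))
P("tall",(244,203),.06);P("short",(252,288),.025);P("core",(162,268),.06);P("disc",(392,275),.051);P("tip",(401,274),.126);P("yel",(293,215),.06);P("yel2",(264,151),.06);P("purp",(223,148),.06)
P("pin1",(364,236.5),.067);P("pin2",(404.5,229),.067)
# tip triangulated
o1,d1=ray(t,[(401,274)]);o2,d2=ray(s,[(530/1.4,210/1.4)])
A=np.c_[d1[0],-d2[0]];k=np.linalg.lstsq(A,o2-o1,rcond=None)[0];print("tri tip",o1+k[0]*d1[0],o2+k[1]*d2[0])
dk=H[...,2]<55
c=blob(dk,(390,275),40);print("disc",circ(plane(t,c,.051)[:,:2]),cv2.contourArea(c.astype(np.float32)))
E
```

```text
tall [[54, 14, 94], [26, 34, 121], [90, 17, 117], [93, 19, 124], [90, 17, 104], [94, 24, 84], [28, 31, 132], [83, 20, 117]]
short [[96, 20, 64], [27, 32, 143], [90, 19, 124], [87, 19, 120], [87, 19, 122], [90, 20, 76], [21, 54, 137], [69, 14, 126]]
bg [[90, 18, 125], [87, 23, 124], [87, 19, 124], [90, 19, 124], [94, 16, 124], [90, 18, 125], [96, 21, 124], [96, 20, 126]]
core [[90, 18, 126], [14, 78, 49], [21, 84, 61], [93, 20, 126], [90, 14, 126], [19, 59, 90], [18, 85, 60], [95, 22, 129]]
disc [[93, 23, 100], [90, 18, 29], [90, 6, 41], [90, 20, 39], [90, 10, 26], [90, 38, 20], [96, 25, 52], [98, 19, 53]]
house [[98, 24, 42], [95, 17, 92], [100, 23, 99], [90, 18, 97], [99, 26, 100], [90, 21, 97], [99, 18, 98], [90, 16, 97]]
tall [0.659 0.078 0.06 ]
short [0.474 0.062 0.025]
core [0.517 0.256 0.06 ]
disc [ 0.499 -0.246  0.051]
tip [ 0.5   -0.246  0.126]
yel [ 0.632 -0.028  0.06 ]
yel2 [0.775 0.034 0.06 ]
purp [0.782 0.125 0.06 ]
pin1 [ 0.583 -0.182  0.067]
pin2 [ 0.599 -0.273  0.067]
tri tip [ 0.50015825 -0.24731608  0.12213805] [ 0.50083104 -0.24707413  0.12208143]
disc (array([ 0.50013426, -0.2452721 ]), np.float64(0.0488739216530575), np.float64(0.000867055637250067)) 1524.5
```

Run:
```python
from m import *; import pickle
t=pickle.load(open("top0.pkl","rb")); H=cv2.cvtColor(cv2.GaussianBlur(t["image"],(3,3),0),cv2.COLOR_RGB2HSV).astype(int)
m=(H[...,0]<50)&(H[...,1]>18)
for n,uv,z,r in (("tall",(244,203),.06,.03),("short",(252,288),.025,.03),("core",(162,268),.06,.0215)):
    c=blob(m,uv,24); print(n,toprim(t,c,z,r),toprim(t,c,z),cv2.boundingRect(c.astype(np.int32)))
y=(H[...,0]<40)&(H[...,1]>120)
for uv in((293,215),(264,151)): c=blob(y,uv,24);print("yel",toprim(t,c,.06,.03))
s=pickle.load(open("side0.pkl","rb"));print(proj(s,[[.659,.078,.06]])*1.4)
```

```text
tall (array([0.65751046, 0.07821172]), 0.03, np.float64(0.0009706731944125355)) (array([0.65998288, 0.07895495]), np.float64(0.02791842166992091), np.float64(0.0005760973947226457)) (231, 190, 26, 28)
short (array([0.47534684, 0.05891204]), 0.03, np.float64(0.0010290226194013246)) (array([0.47389008, 0.06165414]), np.float64(0.027485508495237274), np.float64(0.0006691349564528246)) (240, 275, 26, 27)
core (array([0.51761717, 0.26055028]), 0.0215, np.float64(0.0006028695113838505)) (array([0.51766919, 0.26079824]), np.float64(0.021300360768135507), np.float64(0.0005936886741761292)) (150, 258, 25, 21)
yel (array([ 0.6303068 , -0.02716059]), 0.03, np.float64(0.0006992310214318791))
yel (array([0.77690243, 0.03551258]), 0.03, np.float64(0.0009949684800659138))
[[339.10201803 314.01068602]]
```

Measured: tall roll at (0.658, 0.078) and holder at (0.500, -0.246). The triangulated spindle tip and the disc fit agree on the holder. The current jaw axis (-63°) already avoids the decoys, so I'll move above the roll.

{"api": "servo_tool", "payload": {"jaw": [85,85,85,85,85,85,85,85,85,85], "linear": [[0,-34,-50],[0,-68,-100],[0,-102,-150],[0,-136,-200],[0,-170,-250],[0,-204,-300],[0,-238,-350],[0,-272,-400],[0,-306,-450],[0,-340,-500]], "angular": [[0,0,0],[0,0,0],[0,0,0],[0,0,0],[0,0,0],[0,0,0],[0,0,0],[0,0,0],[0,0,0],[0,0,0]], "force": 40}}

```text
time_s: 1.35
eef_pos: [0.5866, -0.049, 0.231]
eef_rot: [[-0.0, 0.452, -0.892], [-0.0, -0.892, -0.452], [-1.0, -0.0, 0.001]]
ft_force: [0.7, -0.5, 0.7]
gripper_width: 0.085
```

{"api": "servo_tool", "payload": {"jaw": [85,85,85,85,85,85,85,85,85,85], "linear": [[10,-27,-40],[30,-54,-80],[60,-72,-108],[80,-81,-121],[90,-81,-121],[90,-81,-121],[90,-81,-121],[90,-81,-121],[90,-81,-121],[90,-81,-121]], "angular": [[0,0,0],[0,0,0],[0,0,0],[0,0,0],[0,0,0],[0,0,0],[0,0,0],[0,0,0],[0,0,0],[0,0,0]]}}

```text
time_s: 2.6
eef_pos: [0.6575, 0.0762, 0.1416]
eef_rot: [[0.0, 0.452, -0.892], [0.0, -0.892, -0.452], [-1.0, 0.0, -0.0]]
ft_force: [-0.3, -0.3, -0.8]
gripper_width: 0.085
```

Run:
```python
from h import *
t=read_camera("top");s=read_camera("side")
a=t["image"][130:290,160:370];b=s["image"][130:330,140:350]
z=lambda i,w:cv2.resize(i,(w,int(w*i.shape[0]/i.shape[1])),interpolation=cv2.INTER_CUBIC)
a=z(a,400);b=z(b,400);h=max(len(a),len(b));im=np.zeros((h,800,3),np.uint8);im[:len(a),:400]=a;im[:len(b),400:]=b
cv2.imwrite("pics/close.png",im[...,::-1]); st=arm.sense(); print(st["eef_pos"],st["ft_force"],proj(s,[st["eef_pos"],[.658,.078,.06]]))
```

```text
[0.65749681 0.07629639 0.14140636] [-0.06521262  0.26371551 -0.86665321] [[242.43455413 190.70940486]
 [242.63130732 224.45173382]]
```

View pics/close.png

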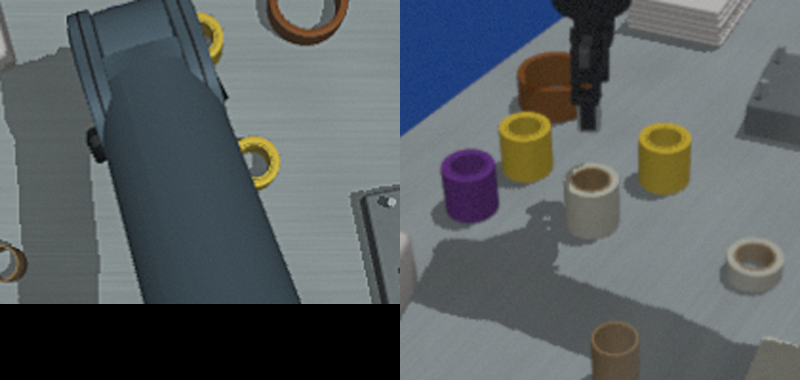

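Side crop: the roll's rim centre is at about (241,224) px against a predicted (242.6,224.5), and the fingers are directly above it. Descend and grip.

{"api": "servo_tool", "payload": {"jaw": [85,85,85,85,85,85,50,50,50,50], "linear": [[30,-1,-1],[65,-1,-1],[95,-1,-1],[115,-1,-1],[123,-1,-1],[123,-1,-1],[123,-1,-1],[123,-1,-1],[123,-1,-1],[123,-1,-1]], "angular": [[0,0,0],[0,0,0],[0,0,0],[0,0,0],[0,0,0],[0,0,0],[0,0,0],[0,0,0],[0,0,0],[0,0,0]], "force": 40}}

```text
time_s: 3.95
eef_pos: [0.659, 0.0778, 0.0199]
eef_rot: [[0.002, 0.452, -0.892], [0.0, -0.892, -0.452], [-1.0, 0.001, -0.002]]
ft_force: [-1.0, -0.8, 6.4]
gripper_width: 0.0597
```

{"api": "servo_tool", "payload": {"jaw": [50,50,50,50,50,50,50,50,50,50], "linear": [[-25,0,0],[-65,0,0],[-110,0,0],[-150,10,13],[-155,38,51],[-155,68,90],[-155,98,130],[-155,128,170],[-155,150,200],[-155,160,212]], "angular": [[0,0,0],[0,0,0],[0,0,0],[0,0,0],[0,0,0],[0,0,0],[0,0,0],[0,0,0],[0,0,0],[0,0,0]]}}

```text
time_s: 5.2
eef_pos: [0.5399, -0.1634, 0.1736]
eef_rot: [[-0.0, 0.449, -0.894], [-0.001, -0.894, -0.449], [-1.0, 0.001, 0.001]]
ft_force: [0.2, 0.2, -0.4]
gripper_width: 0.06
```

Run:
```python
from h import *
st=arm.sense(); R=np.array(st["eef_rot"]); print(st["eef_pos"],st["ft_force"],st["gripper_width"])
print(R.T@(np.array([.5,-.246,st["eef_pos"][2]])-st["eef_pos"])*1000)
```

```text
[ 0.53985654 -0.16339245  0.17359773] [ 0.22581189  0.16447646 -0.37534226] 0.05996702285235381
[ 0.09288279 55.92874975 72.69468607]
```

{"api": "servo_tool", "payload": {"jaw": [50,50,50,50,50,50,50,50,50,50], "linear": [[0,14,18],[0,30,40],[0,45,60],[0,54,70],[0,56,73],[0,56,73],[0,56,73],[0,56,73],[0,56,73],[0,56,73]], "angular": [[0,0,0],[0,0,0],[0,0,0],[0,0,0],[0,0,0],[0,0,0],[0,0,0],[0,0,0],[0,0,0],[0,0,0]]}}

```text
time_s: 6.45
eef_pos: [0.5013, -0.2437, 0.1733]
eef_rot: [[-0.0, 0.452, -0.892], [0.0, -0.892, -0.452], [-1.0, -0.0, 0.0]]
ft_force: [-0.6, 0.1, -1.0]
gripper_width: 0.0598
```

Run:
```python
from h import *
t=read_camera("top");s=read_camera("side"); st=arm.sense(); print(st["time_s"],st["eef_pos"],st["ft_force"],st["gripper_width"])
R=np.array(st["eef_rot"]); print(np.round(R,3).tolist())
print("side tip, seat, roll bottom/top:",((proj(s,[[.5,-.246,.126],[.5,-.246,.051],[*st["eef_pos"][:2],st["eef_pos"][2]-.02],[*st["eef_pos"][:2],st["eef_pos"][2]+.04]])-[300,60])*4).round(0).tolist())
a=s["image"][60:210,300:450]; b=t["image"][200:350,320:470]
z=lambda i,f:cv2.resize(i,None,fx=f,fy=f,interpolation=cv2.INTER_CUBIC)
im=np.zeros((600,800,3),np.uint8);im[:,:600]=z(a,4);im[:200,600:]=cv2.resize(b,(200,200))
cv2.imwrite("pics/over.png",im[...,::-1])
```

```text
6.55 [ 0.5012377  -0.24382029  0.1732873 ] [-0.20962846 -0.48473646 -0.40585468] 0.05960839336381416
[[-0.0, 0.452, -0.892], [-0.0, -0.892, -0.452], [-1.0, 0.0, 0.0]]
side tip, seat, roll bottom/top: [[316.0, 355.0], [300.0, 467.0], [318.0, 314.0], [332.0, 217.0]]
```

View pics/over.png

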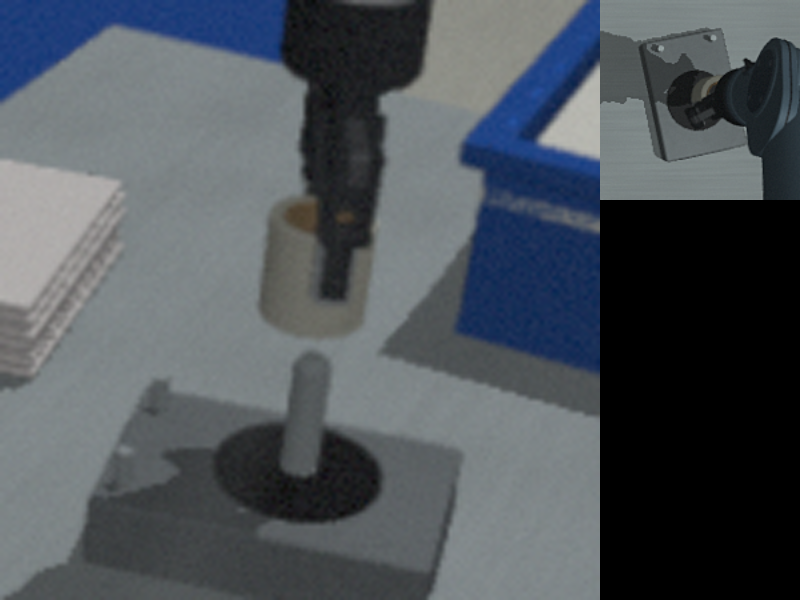

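The roll hangs upright: its bottom centre is at crop (313,309) and the spindle tip at (313,355). It sits about 2–3 mm left of the spindle's line, consistent with the measured TCP being 2.6 mm short. I'll shift it and lower it part way.

{"api": "servo_tool", "payload": {"jaw": [50,50,50,50,50,50,50,50,50,50], "linear": [[0,2,3],[0,2,3],[8,2,3],[18,2,3],[28,2,3],[38,2,3],[48,2,3],[56,2,3],[60,2,3],[60,2,3]], "angular": [[0,0,0],[0,0,0],[0,0,0],[0,0,0],[0,0,0],[0,0,0],[0,0,0],[0,0,0],[0,0,0],[0,0,0]]}}

```text
time_s: 7.8
eef_pos: [0.4994, -0.2469, 0.1131]
eef_rot: [[-0.0, 0.452, -0.892], [0.0, -0.892, -0.452], [-1.0, -0.0, 0.0]]
ft_force: [-0.1, 0.7, -1.2]
gripper_width: 0.0601
```

Run:
```python
from h import *
s=read_camera("side"); st=arm.sense(); print(st["time_s"],st["eef_pos"],st["ft_force"],st["gripper_width"])
cv2.imwrite("pics/mid.png",cv2.resize(s["image"][60:210,300:450],None,fx=4,fy=4,interpolation=cv2.INTER_CUBIC)[...,::-1])
```

```text
7.85 [ 0.49959228 -0.24702661  0.11339751] [ 0.01530713 -0.05728759 -1.37944613] 0.06004121561662011
```

View pics/mid.png

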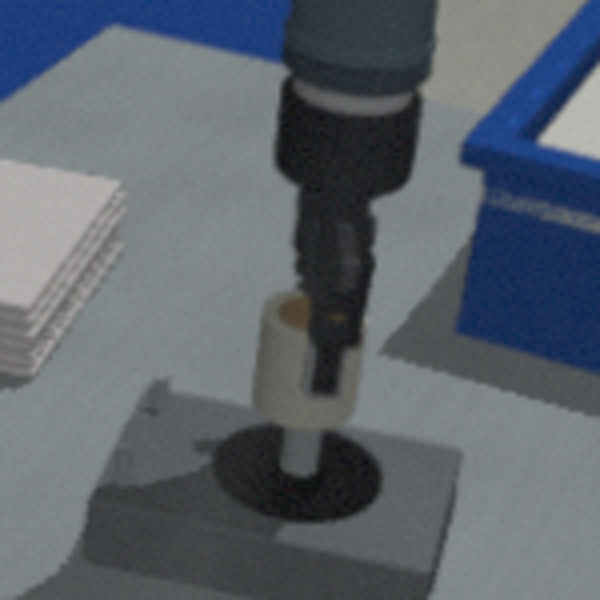

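The roll is threaded on the spindle with no contact force: bottom centre at x≈306, spindle at about 303. Lower it almost to the seat.

{"api": "servo_tool", "payload": {"jaw": [50,50,50,50,50,50,50,50,50,50], "linear": [[8,0,0],[16,0,0],[24,0,0],[31,0,0],[36,0,0],[38,0,0],[40,0,0],[41,0,0],[42,0,0],[42,0,0]], "angular": [[0,0,0],[0,0,0],[0,0,0],[0,0,0],[0,0,0],[0,0,0],[0,0,0],[0,0,0],[0,0,0],[0,0,0]]}}

```text
time_s: 9.1
eef_pos: [0.4995, -0.247, 0.0713]
eef_rot: [[0.0, 0.452, -0.892], [-0.0, -0.892, -0.452], [-1.0, 0.0, 0.0]]
ft_force: [-0.4, -0.0, -0.6]
gripper_width: 0.06
```

{"api": "servo_tool", "payload": {"jaw": [50,50,50,50,50,50,50,50,50,50], "linear": [[0.5,0,0],[1,0,0],[1.5,0,0],[2,0,0],[2,0,0],[2,0,0],[2,0,0],[2,0,0],[2,0,0],[2,0,0]], "angular": [[0,0,0],[0,0,0],[0,0,0],[0,0,0],[0,0,0],[0,0,0],[0,0,0],[0,0,0],[0,0,0],[0,0,0]]}}

```text
time_s: 10.35
eef_pos: [0.4995, -0.247, 0.0708]
eef_rot: [[-0.0, 0.452, -0.892], [-0.0, -0.892, -0.452], [-1.0, 0.0, 0.0]]
ft_force: [-5.0, 2.1, 15.4]
gripper_width: 0.0602
```

Seated: 15 N upward at the expected height. Ease off, open and rise straight up.

{"api": "servo_tool", "payload": {"jaw": [50,50,60,66,72,80,85,85,85,85], "linear": [[-1,0,0],[-1,0,0],[-1,0,0],[-1,0,0],[-1,0,0],[-1,0,0],[-1,0,0],[-1,0,0],[-1,0,0],[-1,0,0]], "angular": [[0,0,0],[0,0,0],[0,0,0],[0,0,0],[0,0,0],[0,0,0],[0,0,0],[0,0,0],[0,0,0],[0,0,0]]}}

```text
time_s: 11.6
eef_pos: [0.4995, -0.247, 0.0703]
eef_rot: [[-0.0, 0.452, -0.892], [-0.0, -0.892, -0.452], [-1.0, 0.0, 0.0]]
ft_force: [0.7, -0.4, 0.5]
gripper_width: 0.0846
```

{"api": "servo_tool", "payload": {"jaw": [85,85,85,85,85,85,85,85,85,85], "linear": [[-10,0,0],[-25,0,0],[-45,0,0],[-70,0,0],[-100,0,0],[-130,0,0],[-155,20,0],[-160,50,0],[-160,85,0],[-160,110,0]], "angular": [[0,0,0],[0,0,0],[0,0,0],[0,0,0],[0,0,0],[0,0,0],[0,0,0],[0,0,0],[0,0,0],[0,0,0]]}}

```text
time_s: 12.85
eef_pos: [0.5496, -0.3467, 0.2318]
eef_rot: [[0.001, 0.451, -0.892], [-0.001, -0.892, -0.451], [-1.0, 0.002, -0.001]]
ft_force: [0.4, 0.8, 0.3]
gripper_width: 0.0852
```

Run:
```python
from m import *
t=read_camera("top");s=read_camera("side"); st=arm.sense(); print(st["time_s"],st["eef_pos"],st["ft_force"],st["gripper_width"])
H=cv2.cvtColor(cv2.GaussianBlur(t["image"],(3,3),0),cv2.COLOR_RGB2HSV).astype(int); m=(H[...,0]<50)&(H[...,1]>18)
for n,uv,z,r in (("short",(252,288),.025,.03),("core",(162,268),.06,.0215),("tall",proj(t,[[.5,-.246,.111]])[0],.111,.03)):
    try: print(n,toprim(t,blob(m,uv,26),z,r))
    except Exception as e: print(n,e)
b=cv2.resize(t["image"][200:350,320:470],(300,300)); im=np.zeros((500,800,3),np.uint8);im[:,:500]=cv2.resize(s["image"][60:210,300:450],(500,500),interpolation=cv2.INTER_CUBIC);im[:300,500:]=b
cv2.imwrite("pics/end.png",im[...,::-1])
```

```text
12.95 [ 0.54933251 -0.34796845  0.23128115] [-0.49790929 -0.44685017 -0.81286441] 0.08512718087856423
short (array([0.47556214, 0.05906398]), 0.03, np.float64(0.001143859606112447))
core (array([0.51757722, 0.26041536]), 0.0215, np.float64(0.0005841189578776748))
tall (array([ 0.50190102, -0.24376767]), 0.03, np.float64(0.0008728355100293109))
```

View pics/end.png

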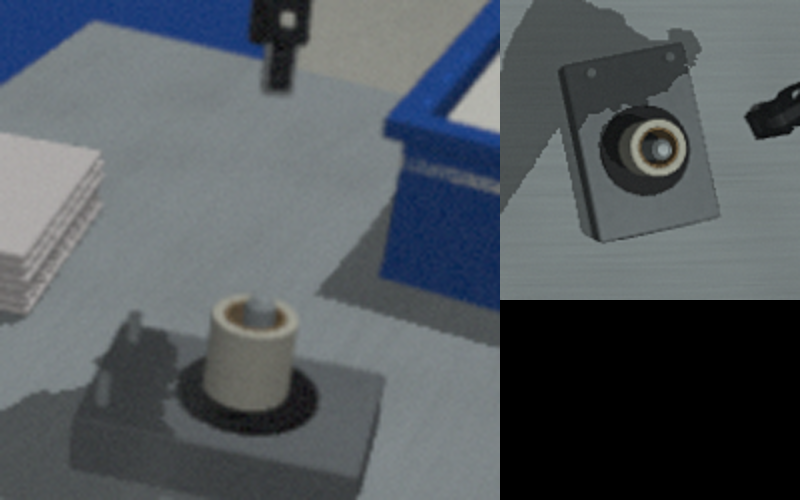

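The roll sits flat on the disc around the spindle: in the side crop its rim centre is at (254,313) and its base at (247,390). The gripper is clear and the other items haven't moved, so I'll hand in.

```bash
python3 -c "
from plant import workorder; print(workorder.job_done())"
```

```text
the job is handed in; nothing more can be done
None
```

The tall full roll is on the spindle, sitting flat on the black disc. I lowered it until it seated with about 15 N, then eased off, let go and moved the gripper clear. I handed the job in at about 13 s of the 35 s allowed, and it reported no verdict.

- **Tall roll:** the last top picture puts its rim centre at (0.502, -0.244), about 3 mm from the spindle axis at (0.500, -0.246). The 15 mm limit is well clear of that. It looked upright and flat in both views.
- **Short roll and bare core:** both measured within 0.5 mm of where they stood at the start.
- **Gripper:** it was open and well clear of everything, with wrist force at noise level.

No check failed. There were two small disagreements. The triangulated spindle tip came out 4 mm low (0.122 m against 0.126 m), and the arm stopped 2–3 mm short above the spindle, which I corrected before lowering.

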